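# Feed a marble under the kiln's spring flap

### The job

A sea-green marble is waiting in the loading channel of the bead kiln. With one fingertip press the flap's red thumb lever down until it lies level and, keeping it pressed, use the other fingertip of the same hand to push the marble along the channel and under the open flap until it rolls down into the kiln; the marble must not touch the steel flap, which would scratch it. Then let the flap spring fully shut; never grip or lift the marble, and leave everything else on the shelf where it is.

Things in the scene. Friction and masses are not known exactly. Their poses are not given: they have to be found in the camera images.
- kiln: Bead kiln, fixed, placed and turned differently each run. Frame: origin on the shelf (z = 0) straight under the hinge pin, mid-port; x points level into the kiln (the way the marble is pushed), y left when looking in, z up. All x, y and heights below are in this frame, mm. Its case begins at x = 150, y -90 to 215, lid 321 high, lid handle out to x = 123. In front nothing but the lever is above 133.
- channel (a point): Middle of the loading channel's floor, at x = -35, 80 high, axes as kiln. Level steel strip along x from -64 to -6, inside width 25, side lips up to 85 high, end lip (x -67 to -64) up to 84. At x = -6 a ramp begins: it falls into the kiln at 25 degrees to the hearth (47 high), where the marble rolls on and stops by itself.
- port (a point): Middle of the port, at the channel floor's level (x = 0, 80 high), axes as kiln. 52 wide between front posts (x -4 to 0). The hinge pin above it, 7 thick, lies at x = 0, 126 high, from y = -84 to 38. Behind the port is a low chute, its roof 133 high at the front, falling to 118 at x = 150.
- flap_hinge (a joint): Angle of flap and lever (rad): 0 shut with the lever up, 0.94 lever level, 1.02 at the stop. The marble passes clear of the flap when it is above 0.86. The spring needs 1 to 2 N at the lever's end to start and 3 to 8 N to hold it level (more near the pin); it snaps shut when let go.
- flap: Swinging piece: pin, steel flap plate (48 wide, 43 long, 3 thick) and red thumb lever, all one. The plate hangs from the pin in the port; spring-closed, it swings inward, away from the channel, when the lever is pressed. Origin on the pin's axis mid-port, 126 high; at rest its axes are those of kiln.
- lever_pad (a point): Middle of the red thumb lever's upper face: a plate 34 wide (y -79 to -45) beside the channel, free below. Pressed level it lies flat, top 92 high, from x = -88 in to x = -4, where it turns up to the pin: a fingertip can slide along it towards x = -4 while holding it down. At rest it rises at 54 degrees from x = -29, 105 high, out to x = -81, 176 high, and this point is at x = -54, 142 high.
- lever_end (a point): Middle of the upper edge at the lever's free end. At rest x = -79, 177 high; level, x = -88, 92 high.
- marble_center (a point): Centre of the sea-green glass marble, 30 mm in diameter, 36 g, lying still in the loading channel: centre 95 high, x = -42 to -26. On the level floor it stays where it is left; on the ramp it rolls by itself.
- tray: Round aluminium bead tray, 168 mm wide, 16 mm high, with three spare marbles lying in it; leave alone. Origin under its centre.
- spare0_center (a point): Centre of a spare marble (30 mm) in the tray; leave alone.
- spare1_center (a point): Centre of a spare marble (30 mm) in the tray; leave alone.
- spare2_center (a point): Centre of a spare marble (30 mm) in the tray; leave alone.
- paddle: Cast bronze shaping paddle with a wooden handle, 253 mm long, 23 mm high, lying flat along its x, blade at +x; leave alone. Origin under it, at the front end of the handle.
- mortar: White porcelain mortar, 116 mm wide, 62 mm high; leave alone. Origin under its centre.
- pestle: White porcelain pestle standing on its head, 34 mm wide, 118 mm high; leave alone. Origin under it.
- ammo_tin: Olive steel ammo tin with a toggle latch, 106 x 288 x 188 mm; leave alone. Origin under its centre.
- mandrel_pot: Terracotta pot, 72 mm wide, 95 mm high, with bead mandrels standing in it up to 220 mm; leave alone. Origin under its centre.
Not all that is in view belongs to the job. What is shaped like the part that bears marble_center but blue is not meant.

How it is judged:
By the outcome, as a careful person would: the job done as asked, in the order asked, and still so for the second after the job is handed in, with the robot touching nothing.
It also fails if it takes over 42 s, if anything falls off the work surface, if the arm or the gripper's body presses on something with over 40 N, if the wrist force passes 120 N, or if a joint passes its speed limit or range.

### The arm

A 6-joint arm with a two-finger parallel gripper is mounted at the origin on the work surface. World frame = base frame: x ahead of the robot, y to its left, z up, the work surface at z = 0. Lengths are in m, angles in rad, forces in N, time in s.
With the tool pointing down it reaches from about 0.375 to 0.9 m from the base axis. Payload 3.1 kg.
Tool frame: the origin (TCP) lies midway between the tips of the shut fingers; the grasp point (between the pads) lies robot.tcp_to_grasp behind it (robot.tcp_to_grasp is the distance from the TCP to the grasp point, in m); z points along the fingers, y is the direction in which the jaws open and shut (so a half turn about z gives the same grasp; the last joint's range is limited). The gripper opens to 87 mm and grips with 3 to 60 N. Pads are 19 mm wide; open, the fingers measure 117 mm over their backs; the gripper's body (75 mm by 190 mm) begins 51 mm behind the grasp point.
Start: joints at [1.042, 0.527, 1.433, -0, 1.181, -0.178], TCP at [0.214, 0.587, 0.223] pointing down, gripper open.
Joint ranges: [-3.08, 3.08], [-0.75, 2.2], [0.22, 2.44], [-1.43, 4.57], [0, 2.65], [-2.85, 2.85]. Speed limits (rad/s): [2.79, 2.79, 3.14, 3.14, 3.14, 3.14].

### API

Orientations are given as a unit quaternion [x, y, z, w].
In Python, from rig import robot, cams, nets gives the robot as it stands. The module is installed in compiled form; this text tells all that it offers.
- The arm moves only by the tool play_rows, never from a script. Its argument "commands" is a list of rows, each an object of numbers: "x", "y", "z": the shift along the tool's x, y, z in mm; "spin": the turn about the tool's z in rad. In form: [{"x": .., "y": .., "z": .., "spin": ..}, ...]. A call has 1 to 8 rows; each row shifts and turns the pose as measured when the row begins, along the tool's axes as they then stand; what a row does not reach is not made up. A row lasts 1/10 s, in which the tool goes at most 50 mm and 8.59 degrees, less where a joint would pass 70% of its speed; a pose out of reach is approached as far as the arm can. A call is refused whole if a number of a shift passes 50 or a number of a turn 0.15, either way. A call with a gripper value outside its range is refused whole. "grip" is the opening, from 0 (shut) to 1 (fully open), set as the call begins (left out, the last holds). The fingers move at their own pace and stop on an object; "newtons" is the grip in N (left out, the last holds). Time passes only in rows, so rows that do not move let the fingers close. It gives the time, the measured TCP pose, the force and the opening at its end, in the units of the state.
- robot.get_obs(): the state, without advancing time (a new reading comes with each control period).
- cams.camera(name): name is "side" or "top"; returns a dict with "img" (384x512x3 uint8, red, green, blue), "fx", "fy", "cx", "cy" (pixels), "world_to_cam" (4x4, takes a point from world to camera coordinates). Camera axes: x right, y up, looking along -z (the intrinsics and any distortion apply to the point x, -y, -z); pixel columns grow to the right and rows downward; lengths in m; the calibration is good to about 2 mm. A picture is of the moment at which its call begins. There is no depth.
- robot.hand_in(): hands the job in, once; it reports no verdict.
Trained networks look in a picture, given as the dict that the camera call returned (one of the last four; its "shot" number tells which), for a name from the list of things; names that differ only in an ending like _2 or _b are one class to them, and where a whole thing is asked for, a point or a joint stands for the part that bears it (a point fixed in the world has none). Each returns a list of dicts, best first, with "conf" (0 to 1); they miss things now and then, are a little off and sometimes report something else, mostly with a low value. They report only what shows in the picture. A call takes as long as a camera call. They do not tell look-alikes from the thing itself.
- nets.outline_of(picture, name): "region" (384x512 bool, what is visible of it) and "pixel" ([column, row] in pixels, amid what is visible of it).
The state is a dict: "time": time; "q": joint angles; "joint_velocities": joint speeds; "joint_torque": joint torques, N m; "position": TCP position; "tool_rot": TCP orientation; "ft_force": force on the tool from outside, world axes, zero at the start; "moment": the same for the moment, N m; "grip_width": finger opening in m.
Only numpy, scipy, OpenCV 4.12 (cv2) and the standard library are available. Lean on these libraries where they do the work, as an engineer would, in place of code of your own. Each camera call takes 0.05 s, during which the arm holds its last target.

## Working session

There is one attempt and no reset: what is moved stays moved. The work goes in short steps, Python scripts to look and compute and a tool call to move; the robot and the scene stay as the last step left them, time stands still between calls to the robot, and variables do not carry over. Pictures are saved under pics/ and viewed, and the job is handed in when it is done.

Besides the shell and the picture viewer there is one more tool, called after "Call:" as name(argument=value, ...), one argument or row to a line, values as JSON. play_rows: Moves the arm, as the interface text tells. Its arguments: {"type":"object","properties":{"commands":{"type":"array"},"grip":{"type":"number"},"newtons":{"type":"number"}},"required":["commands"]}

```bash
mkdir -p pics; ls
python3 - <<'E'
from rig import robot,cams,nets
import cv2,numpy as np,pickle
o=robot.get_obs()
for k,v in o.items(): print(k,np.round(v,4))
print(robot.tcp_to_grasp)
for n in("side","top"):
    p=cams.camera(n); cv2.imwrite(f"pics/{n}0.png",p["img"][:,:,::-1]); pickle.dump(p,open(f"{n}0.pkl","wb"))
    print(n,{k:(np.round(v,4).tolist() if k!='img' else 0) for k,v in p.items()})
    for t in ["kiln","channel","port","flap","lever_pad","lever_end","marble_center","tray","ammo_tin"]:
        for r in nets.outline_of(p,t)[:3]:
            print(n,t,round(r["conf"],2),np.round(r["pixel"]),r["region"].sum())
E
```

```text
pics
time 0.0
q [ 1.0425  0.5285  1.4339 -0.      1.1814 -0.1785]
joint_velocities [ 0.0017  0.0001  0.0008 -0.0005  0.0001 -0.0012]
joint_torque [ 7.00000e-04 -4.40059e+01 -1.76588e+01  6.34000e-02  5.85000e-02
 -2.00000e-04]
position [0.2138 0.5865 0.2216]
tool_rot [ 1.740e-01  9.847e-01 -1.000e-03 -4.000e-04]
ft_force [ 0.0317 -0.2074 -0.1122]
moment [-0.0145 -0.0083  0.0283]
grip_width 0.0869
0.0187
side {'img': 0, 'fx': 451.4554, 'fy': 451.4554, 'cx': 247.7967, 'cy': 187.1124, 'world_to_cam': [[0.8749, -0.4844, 0.0011, -0.3326], [0.3761, 0.6807, 0.6287, -0.4352], [-0.3052, -0.5496, 0.7777, -0.7171], [0.0, 0.0, 0.0, 1.0]], 'shot': 1}
side kiln 0.55 [414. 309.] 30008
side channel 0.91 [411. 308.] 30292
side port 0.85 [413. 308.] 30166
side flap 0.65 [262. 255.] 1212
side lever_pad 0.76 [263. 256.] 1253
side lever_end 0.61 [265. 257.] 1259
side marble_center 0.74 [294. 250.] 202
side marble_center 0.74 [271. 330.] 197
side marble_center 0.54 [236. 308.] 168
side tray 0.75 [211. 210.] 3177
side tray 0.24 [386. 215.] 1276
side ammo_tin 0.68 [300. 131.] 8928
top {'img': 0, 'fx': 451.7469, 'fy': 451.7469, 'cx': 256.8501, 'cy': 191.8594, 'world_to_cam': [[0.0168, -0.9995, -0.0285, 0.2405], [0.9812, 0.011, 0.1927, -0.5449], [-0.1922, -0.0312, 0.9809, -1.0416], [0.0, 0.0, 0.0, 1.0]], 'shot': 2}
top kiln 0.94 [443. 178.] 19571
top channel 0.66 [448. 174.] 19669
top channel 0.63 [214. 119.] 7804
top port 0.6 [444. 178.] 19513
top flap 0.57 [336. 219.] 706
top lever_pad 0.84 [336. 223.] 704
top lever_pad 0.64 [324. 195.] 120
top lever_end 0.97 [335. 221.] 703
top marble_center 0.51 [326. 254.] 104
top marble_center 0.43 [361. 242.] 116
top tray 0.73 [230. 228.] 3349
```

Run:
```python
import cv2
for n in("side","top"):
    i=cv2.imread(f"pics/{n}0.png"); cv2.imwrite(f"pics/{n}0b.png",cv2.resize(i,(768,576),interpolation=cv2.INTER_CUBIC))
i=cv2.imread("pics/side0.png")[200:384,180:400];cv2.imwrite("pics/sidecrop.png",cv2.resize(i,None,fx=3.2,fy=3.2,interpolation=cv2.INTER_CUBIC))
i=cv2.imread("pics/top0.png")[140:300,260:450];cv2.imwrite("pics/topcrop.png",cv2.resize(i,None,fx=3.6,fy=3.6,interpolation=cv2.INTER_CUBIC))
```

```text
(no output)
```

View pics/side0b.png

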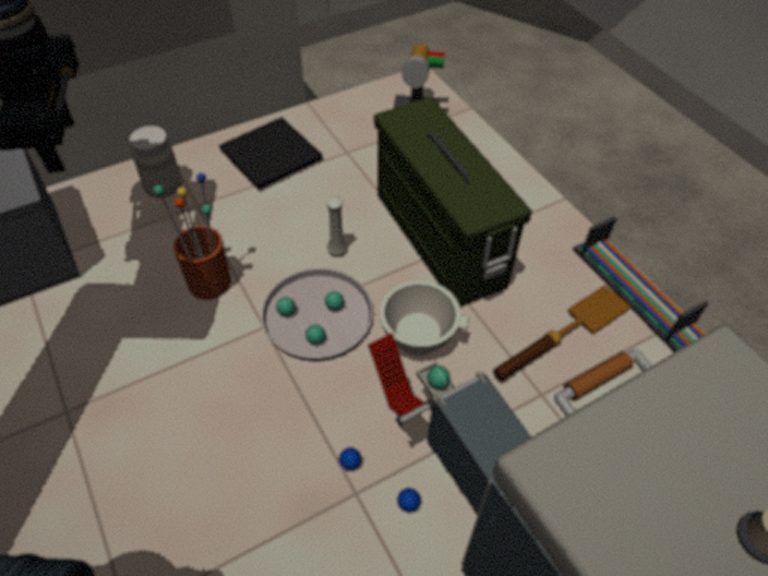

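View pics/top0b.png

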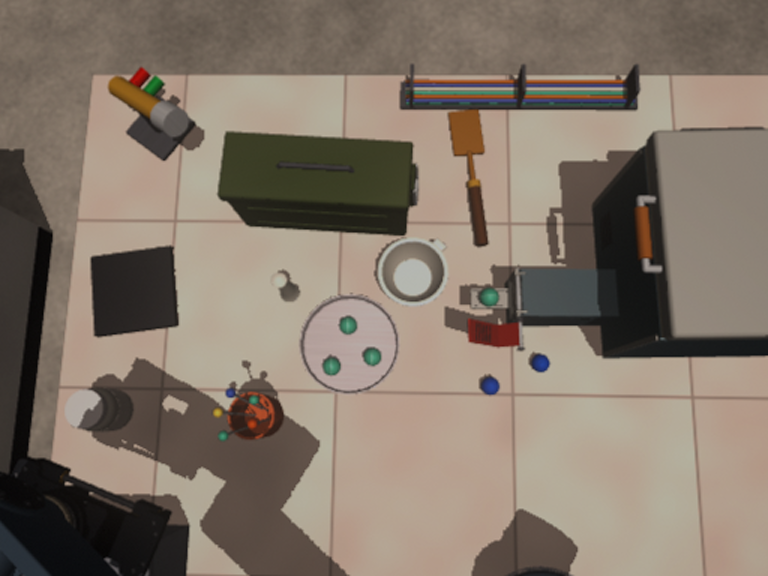

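View pics/sidecrop.png

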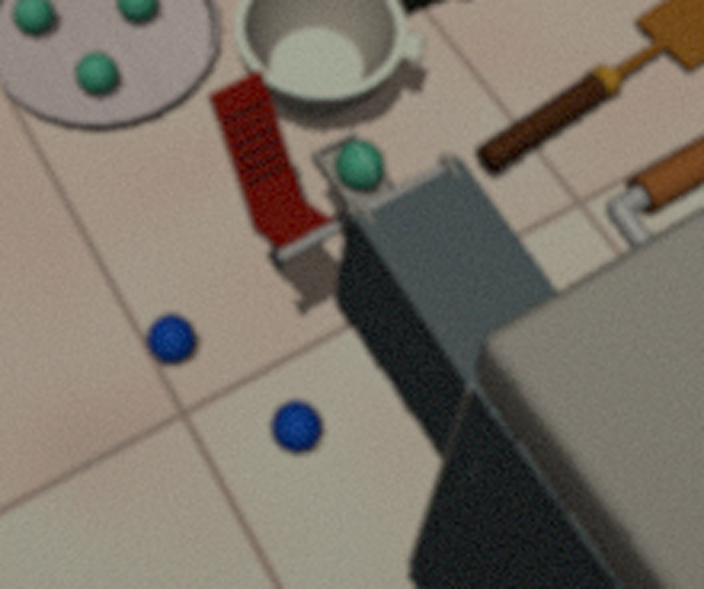

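View pics/topcrop.png

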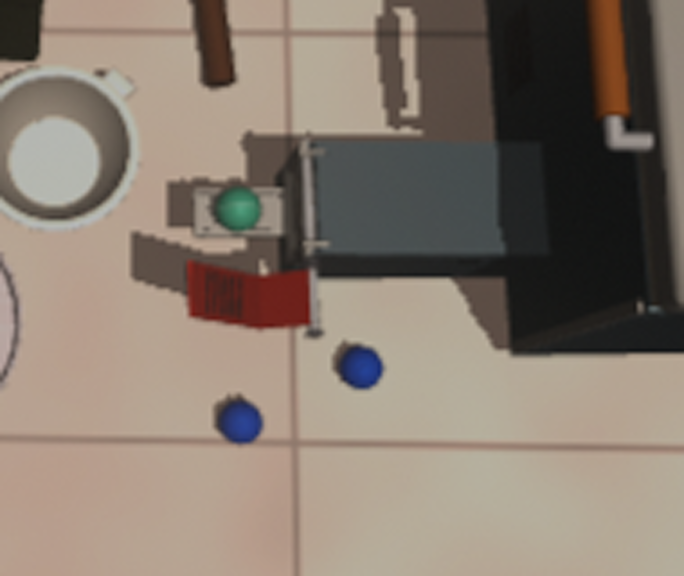

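```bash
cat > h.py <<'E'
import numpy as np,pickle
def proj(p,X):
    X=np.atleast_2d(X); c=(p["world_to_cam"]@np.c_[X,np.ones(len(X))].T).T
    return np.c_[p["cx"]+p["fx"]*c[:,0]/-c[:,2], p["cy"]+p["fy"]*c[:,1]*-1/-c[:,2]]
def k2w(s,P):
    P=np.atleast_2d(P)/1000.; c,n=np.cos(s[2]),np.sin(s[2])
    return np.c_[s[0]+c*P[:,0]-n*P[:,1], s[1]+n*P[:,0]+c*P[:,1], P[:,2]]
E
python3 - <<'E'
from h import *
from scipy.optimize import least_squares
from rig import nets
import cv2
S=pickle.load(open("side0.pkl","rb"));T=pickle.load(open("top0.pkl","rb"))
s=lambda u,v:(u/3.2+180-.35,v/3.2+200-.35); t=lambda u,v:(u/3.6+260-.36,v/3.6+140-.36)
obs=[(T,t(238,208),'m'),(T,t(308,140),(0,38,126)),(T,t(315,331),(0,-84,126)),(T,t(190,262),(-79,-45,177)),(T,t(188,316),(-79,-79,177)),
(S,s(360,164),'m'),(S,s(211,96),(-79,-79,177)),(S,s(260,73),(-79,-45,177)),(S,s(277,257),(0,-84,126)),(S,s(450,160),(0,38,126))]
def f(a):
    return np.concatenate([proj(p,k2w(a,(a[3],0,95) if q=='m' else q))[0]-uv for p,uv,q in obs])
r=least_squares(f,[0.5,-0.1,-1.57,-35],loss='soft_l1',x_scale=[.1,.1,.1,10])
print(r.x); print(f(r.x).reshape(-1,2).round(1))
a=r.x; np.save("pose.npy",a)
def seg(img,p,A,B,col):
    q=proj(p,k2w(a,[A,B]))*3-off
    cv2.line(img,tuple(int(v) for v in q[0]),tuple(int(v) for v in q[1]),col,1)
for n,p,(x0,y0) in(("s",S,(190,190)),("t",T,(270,120))):
    img=cv2.resize(p["img"][y0:y0+190,x0:x0+220,::-1],None,fx=3,fy=3,interpolation=cv2.INTER_CUBIC); off=np.array([x0,y0])*3-1
    G=(0,255,255)
    for A,B in [((0,-84,126),(0,38,126)),((-64,-12.5,85),(-6,-12.5,85)),((-64,12.5,85),(-6,12.5,85)),((-67,-12.5,84),(-67,12.5,84)),((-79,-79,177),(-79,-45,177)),((-29,-79,105),(-81,-79,176)),((-29,-45,105),(-81,-45,176)),((150,-90,321),(150,215,321)),((150,-90,0),(150,-90,321))]: seg(img,p,A,B,G)
    q=proj(p,k2w(a,(a[3],0,95)))[0]*3-off; cv2.circle(img,tuple(int(v) for v in q),3,(0,0,255),-1)
    cv2.imwrite(f"pics/fit_{n}.png",img)
for P in [(0,0,0),(-35,0,80),(-88,-62,92)]: print(P,k2w(a,P).round(4))
E
```

```text
[  0.52323607   0.04646683  -1.54388604 -39.59006916]
[[ 0.1  0.1]
 [-0.9 -0.1]
 [-0.2  0.4]
 [ 0.4 -0.8]
 [ 1.5  0.1]
 [-0.4  0.2]
 [-0.8 -0. ]
 [ 0.6 -1. ]
 [-0.7  0.4]
 [ 2.5 -0.3]]
(0, 0, 0) [[0.5232 0.0465 0.    ]]
(-35, 0, 80) [[0.5223 0.0815 0.08  ]]
(-88, -62, 92) [[0.4589 0.1328 0.092 ]]
```

View pics/fit_s.png

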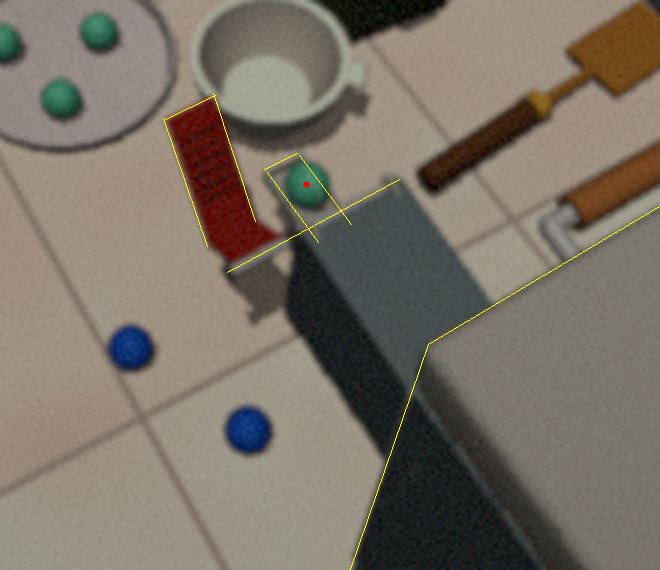

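View pics/fit_t.png

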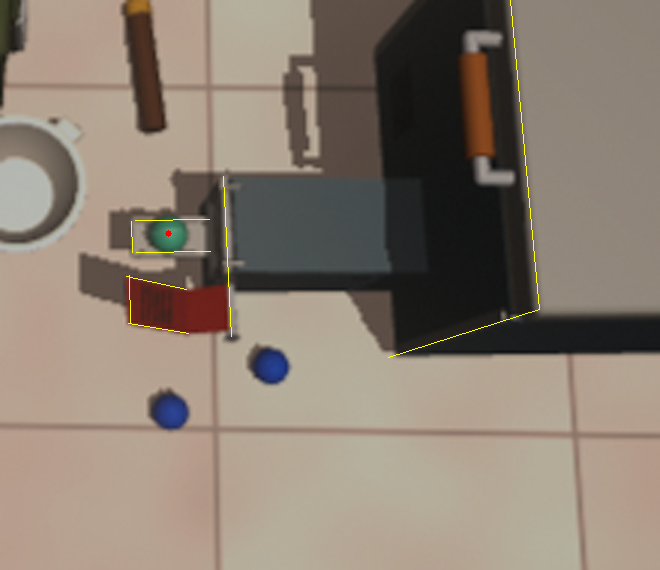

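The marble is the green one in the channel, at top (326,198) and side (292,251). The look-alikes are the three spares in the tray, around top (232,217), (248,238) and (221,244), and the two blue ones at top (327,257) and (360,242). The crops and overlay confirm the channel marble, and the fitted kiln outline matches the picture.

```bash
cat >> h.py <<'E'
from scipy.spatial.transform import Rotation as R
def delta(o,a,P):
    """tool-axis shift mm to put TCP at kiln P(mm), and spin"""
    M=R.from_quat(o["tool_rot"]).as_matrix()
    d=M.T@(k2w(a,P)[0]-np.array(o["position"]))*1000
    yw=np.arctan2(M[1,1],M[0,1]); want=a[2]+np.pi/2
    return d.round(1),round(float(yw-want),3)
def inkiln(o,a):
    d=np.array(o["position"])-[a[0],a[1],0]; c,n=np.cos(a[2]),np.sin(a[2])
    return np.round(1000*np.array([c*d[0]+n*d[1],-n*d[0]+c*d[1],d[2]]),1)
E
python3 - <<'E'
from h import *; from rig import robot
a=np.load("pose.npy");o=robot.get_obs()
print(inkiln(o,a),delta(o,a,(-78,-31,300)),k2w(a,(-78,-31,300)))
E
```

```text
[-548.8 -294.4  222.6] (array([-418.1, -340.9,  -77.4]), 1.194) [[0.49014854 0.12360447 0.3       ]]
```

Call:
play_rows(
  commands=[
    {"z": -50},
    {"z": -50},
    {"z": 0},
  ],
  grip=0.575,
)

```text
invalid input
```

Call:
play_rows(
  commands=[
    {"x": 0, "y": 0, "z": -45, "spin": 0},
    {"x": 0, "y": 0, "z": -45, "spin": 0},
    {"x": 0, "y": 0, "z": 0, "spin": 0},
  ],
  grip=0.575,
  newtons=20,
)

```text
time: 1.3
position: [0.2138, 0.5865, 0.3133]
tool_rot: [0.174, 0.985, -0.002, -0.001]
ft_force: [0.2, 0.9, 1.6]
grip_width: 0.0702
```

Call:
play_rows(
  commands=[
    {"x": -38, "y": -31, "z": 0, "spin": 0},
    {"x": -38, "y": -31, "z": 0, "spin": 0},
    {"x": -38, "y": -31, "z": 0, "spin": 0},
    {"x": -38, "y": -31, "z": 0, "spin": 0},
    {"x": -38, "y": -31, "z": 0, "spin": 0},
    {"x": -38, "y": -31, "z": 0, "spin": 0},
    {"x": -38, "y": -31, "z": 0, "spin": 0},
    {"x": 0, "y": 0, "z": 0, "spin": 0},
  ],
)

```text
time: 2.1
position: [0.3944, 0.2858, 0.3124]
tool_rot: [0.171, 0.985, 0.0, 0.001]
ft_force: [0.3, 0.8, 0.6]
grip_width: 0.0498
```

Call:
play_rows(
  commands=[
    {"x": 0, "y": 0, "z": 0, "spin": 0.149},
    {"x": 0, "y": 0, "z": 0, "spin": 0.149},
    {"x": 0, "y": 0, "z": 0, "spin": 0.149},
    {"x": 0, "y": 0, "z": 0, "spin": 0.149},
    {"x": 0, "y": 0, "z": 0, "spin": 0.149},
    {"x": 0, "y": 0, "z": 0, "spin": 0.149},
    {"x": 0, "y": 0, "z": 0, "spin": 0.149},
    {"x": 0, "y": 0, "z": 0, "spin": 0.149},
  ],
)

```text
time: 2.9
position: [0.391, 0.287, 0.3095]
tool_rot: [0.697, 0.717, -0.001, -0.002]
ft_force: [0.3, -0.1, -0.8]
grip_width: 0.0502
```

```bash
cat > d.py <<'E'
from h import *; from rig import robot
import sys
a=np.load("pose.npy");o=robot.get_obs()
print(inkiln(o,a),"delta",delta(o,a,[float(v) for v in sys.argv[1:4]]),"F",np.round(o["ft_force"],1),"w",round(o["grip_width"],4),"t",o["time"])
E
python3 d.py -78 -31 300
```

```text
[-244.  -125.7  309.5] delta (array([-166.2,   94.4,    8.9]), 0.002) F [ 0.3 -0.1 -0.8] w 0.0502 t 2.9
```

Call:
play_rows(
  commands=[
    {"x": -41, "y": 23, "z": 0, "spin": 0},
    {"x": -41, "y": 23, "z": 0, "spin": 0},
    {"x": -41, "y": 23, "z": 0, "spin": 0},
    {"x": -41, "y": 23, "z": 0, "spin": 0},
    {"x": 0, "y": 0, "z": 30, "spin": 0},
    {"x": 0, "y": 0, "z": 30, "spin": 0},
    {"x": 0, "y": 0, "z": 0, "spin": 0},
  ],
)

```text
time: 3.6
position: [0.4904, 0.1264, 0.2463]
tool_rot: [0.695, 0.719, 0.002, -0.002]
ft_force: [-0.8, -0.3, 0.4]
grip_width: 0.0501
```

```bash
python3 d.py -78 -31 200
cat > pic.py <<'E'
from h import *; from rig import cams,robot
import cv2,sys
a=np.load("pose.npy"); tag=sys.argv[1]
for n,(x0,y0) in(("side",(190,150)),("top",(250,120))):
    p=cams.camera(n); pickle.dump(p,open(f"{n}_{tag}.pkl","wb"))
    cv2.imwrite(f"pics/{n}_{tag}.png",cv2.resize(p["img"][y0:y0+190,x0:x0+220,::-1],None,fx=3,fy=3,interpolation=cv2.INTER_CUBIC))
E
python3 pic.py A
```

```text
[-80.7 -30.7 246.3] delta (array([-3. , -0.3, 46.3]), 0.006) F [-0.8 -0.3  0.4] w 0.0501 t 3.6
```

View pics/side_A.png

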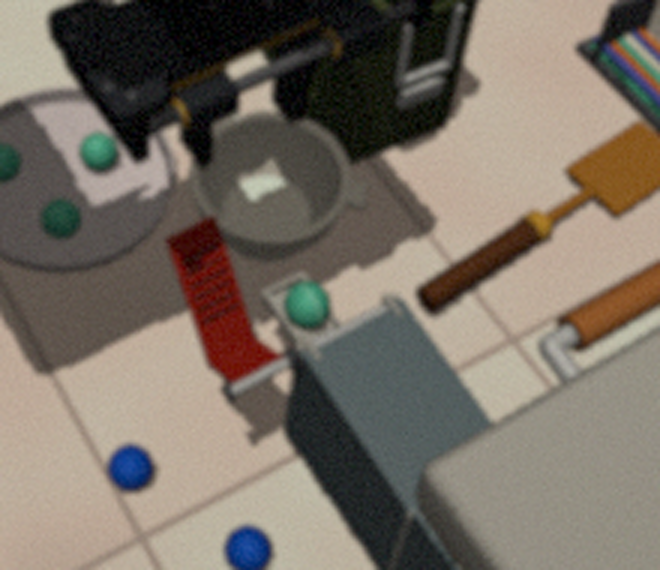

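View pics/top_A.png

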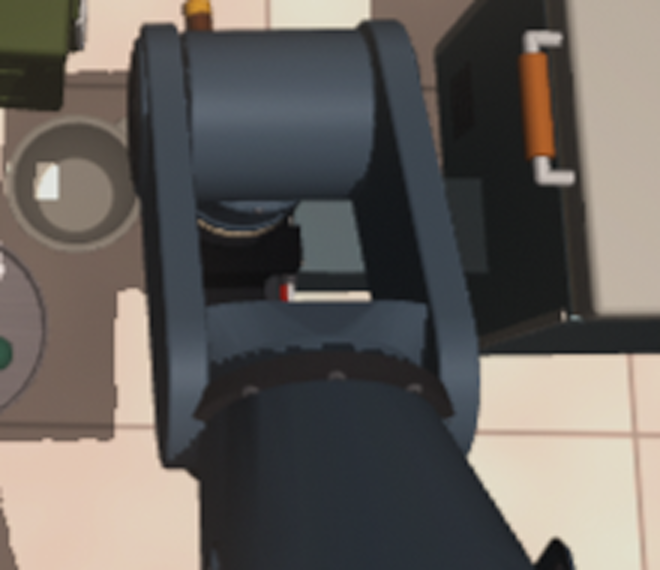

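Run:
```python
from h import *
p=pickle.load(open("top_A.pkl","rb"));M=np.linalg.inv(p["world_to_cam"])
for u,v in[(250+478/3,120+330/3),(250+440/3,120+180/3),(250+405/3,120+30/3),(250+130/3,120+150/3)]:
  for z in(.3,.4,.5,.6):
    d=M[:3,:3]@np.array([(u-p["cx"])/p["fx"],-(v-p["cy"])/p["fy"],-1]);c=M[:3,3];print(z,(c+d*(z-c[2])/d[2]).round(3))
from rig import robot
print(robot.get_obs()["q"])
import cv2
s=pickle.load(open("side_A.pkl","rb"))
cv2.imwrite("pics/sideA_full.png",cv2.resize(s["img"][:,:,::-1],(768,576)))
```

```text
0.3 [ 0.426 -0.04   0.3  ]
0.4 [ 0.414 -0.01   0.4  ]
0.5 [0.403 0.021 0.5  ]
0.6 [0.391 0.051 0.6  ]
0.3 [ 0.519 -0.021  0.3  ]
0.4 [0.497 0.007 0.4  ]
0.5 [0.474 0.035 0.5  ]
0.6 [0.451 0.063 0.6  ]
0.3 [ 0.617 -0.003  0.3  ]
0.4 [0.583 0.023 0.4  ]
0.5 [0.548 0.049 0.5  ]
0.6 [0.514 0.075 0.6  ]
0.3 [0.537 0.172 0.3  ]
0.4 [0.512 0.177 0.4  ]
0.5 [0.487 0.182 0.5  ]
0.6 [0.462 0.187 0.6  ]
[ 0.02921467  0.33344795  1.69326381  0.00581871  1.10802342 -0.00796041]
```

View pics/sideA_full.png

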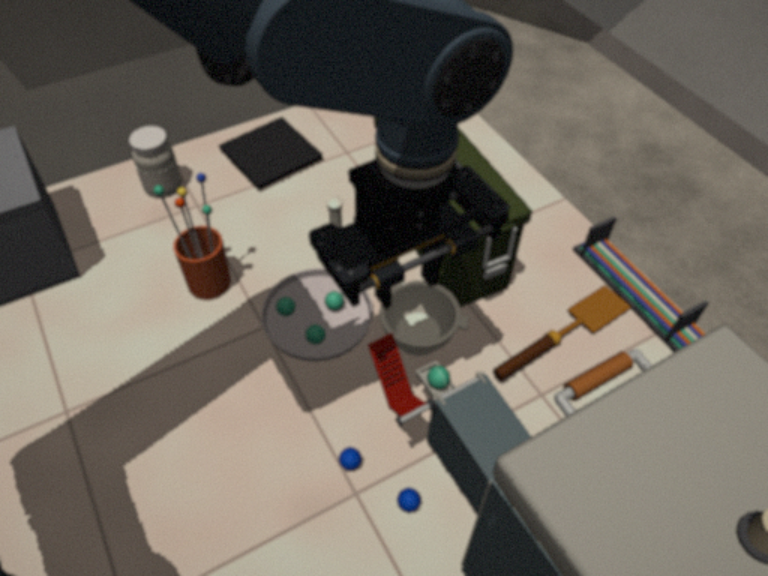

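Run:
```python
from h import *;import cv2
from rig import robot
a=np.load("pose.npy");o=robot.get_obs();s=pickle.load(open("side_A.pkl","rb"))
M=R.from_quat(o["tool_rot"]).as_matrix()
i=cv2.resize(s["img"][120:260,200:360,::-1],None,fx=4.5,fy=4.5,interpolation=cv2.INTER_CUBIC)
for y in(-40,-25,25,40):
  for x in(-9.5,9.5):
   for z in (0,-18.7):
    q=(proj(s,np.array(o["position"])+M@np.array([x,y,z])/1000)[0]-[200,120])*4.5
    cv2.circle(i,tuple(int(v) for v in q),3,(0,255,255) if z==0 else (255,0,255),-1)
cv2.imwrite("pics/tips.png",cv2.convertScaleAbs(i,alpha=2,beta=20))
```

```text
(no output)
```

View pics/tips.png

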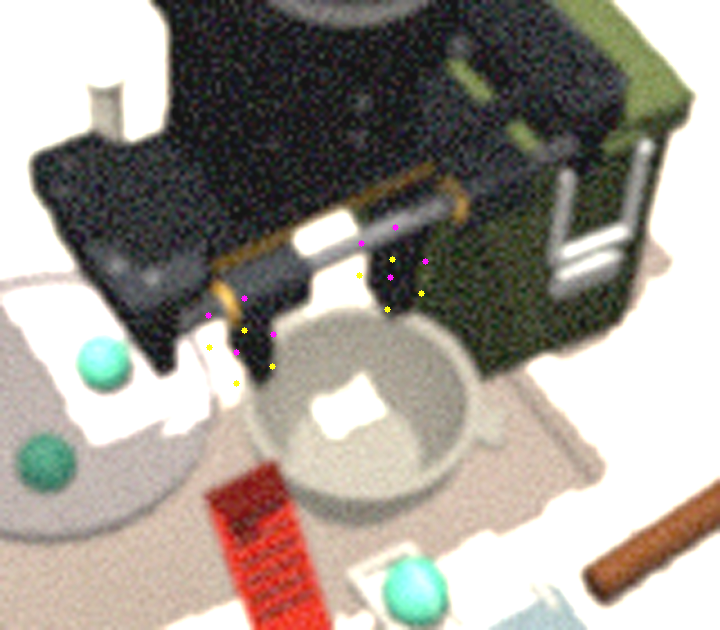

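Call:
play_rows(
  commands=[
    {"x": -2, "y": 1, "z": 25, "spin": 0.003},
    {"x": -1, "y": 0, "z": 25, "spin": 0.003},
    {"x": 0, "y": 0, "z": 5, "spin": 0},
    {"x": 0, "y": 0, "z": 0, "spin": 0},
  ],
)

```text
time: 4.1
position: [0.4987, 0.1278, 0.2003]
tool_rot: [0.695, 0.719, 0.01, 0.005]
ft_force: [-0.1, 0.5, 0.3]
grip_width: 0.0496
```

```bash
python3 d.py -78 -30 190
```

```text
[-82.  -22.3 200.3] delta (array([-4. , -7.9, 10.1]), 0.006) F [-0.1  0.5  0.3] w 0.0496 t 4.1
```

```bash
python3 d.py -78 -30 190; python3 -c "
from rig import robot
import numpy as np
from scipy.spatial.transform import Rotation as R
o=robot.get_obs();print(R.from_quat(o['tool_rot']).as_matrix().round(4), o['joint_velocities'])"
```

```text
[-82.  -22.3 200.3] delta (array([-4. , -7.9, 10.1]), 0.006) F [-0.1  0.5  0.3] w 0.0496 t 4.1
[[-0.0333  0.9992  0.0212]
 [ 0.9994  0.0332  0.0068]
 [ 0.0061  0.0214 -0.9998]] [ 0.01110141 -0.0123242  -0.01208744 -0.00046273  0.01155609  0.00104524]
```

Call:
play_rows(
  commands=[
    {"x": 0, "y": 0, "z": 0, "spin": 0},
  ],
)

```text
time: 4.2
position: [0.4994, 0.1284, 0.2017]
tool_rot: [0.695, 0.719, 0.011, 0.006]
ft_force: [0.4, 0.1, 0.1]
grip_width: 0.0498
```

```bash
python3 d.py -78 -30 190; python3 -c "
from rig import robot
import numpy as np
from scipy.spatial.transform import Rotation as R
o=robot.get_obs();print(R.from_quat(o['tool_rot']).as_matrix().round(4), o['joint_velocities'])"
```

```text
[-82.6 -21.6 201.7] delta (array([-4.6, -8.7, 11.5]), 0.007) F [0.4 0.1 0.1] w 0.0498 t 4.2
[[-0.0342  0.9991  0.0235]
 [ 0.9994  0.034   0.007 ]
 [ 0.0062  0.0237 -0.9997]] [ 0.009311   -0.01544    -0.01982699  0.00154948  0.01191842  0.00188043]
```

Call:
play_rows(
  commands=[
    {"x": 0, "y": 0, "z": 0, "spin": 0},
    {"x": 0, "y": 0, "z": 0, "spin": 0},
    {"x": 0, "y": 0, "z": 0, "spin": 0},
    {"x": 0, "y": 0, "z": 0, "spin": 0},
  ],
)

```text
time: 4.6
position: [0.5016, 0.1291, 0.2056]
tool_rot: [0.694, 0.719, 0.013, 0.009]
ft_force: [-0.4, -0.7, 0.2]
grip_width: 0.0498
```

```bash
cat >> d.py <<'E'
M=R.from_quat(o['tool_rot']).as_matrix();print("toolz",M[:,2].round(4),"ty_z,tx_z",M[2,1].round(4),M[2,0].round(4))
E
python3 d.py -78 -30 190
```

```text
[-83.2 -19.4 205.6] delta (array([ -5.2, -11.1,  15.2]), 0.008) F [-0.4 -0.7  0.2] w 0.0498 t 4.6
toolz [ 0.031   0.0073 -0.9995] ty_z,tx_z 0.0313 0.0062
```

Call:
play_rows(
  commands=[
    {"x": -1, "y": -3, "z": 3, "spin": 0},
    {"x": -1, "y": -3, "z": 3, "spin": 0},
    {"x": -1, "y": -3, "z": 3, "spin": 0},
    {"x": -1, "y": -3, "z": 3, "spin": 0},
  ],
)

```text
time: 5.0
position: [0.4896, 0.1243, 0.1927]
tool_rot: [0.695, 0.719, 0.014, 0.009]
ft_force: [0.3, 0.5, 0.6]
grip_width: 0.0499
```

```bash
python3 d.py -78 -30 190;  python3 -c "
from rig import robot
o=robot.get_obs();print(o['joint_velocities'].round(4),o['q'].round(4),o['joint_torque'].round(2))"
```

```text
[-78.7 -31.6 192.7] delta (array([-0.8,  1.5,  2.7]), 0.008) F [0.3 0.5 0.6] w 0.0499 t 5.0
toolz [ 0.0318  0.0074 -0.9995] ty_z,tx_z 0.032 0.0062
[-0.0237  0.01    0.1164  0.0016 -0.1243 -0.0244] [ 0.023   0.3973  1.7856  0.0083  0.9268 -0.0168] [ 1.100e-01 -3.462e+01 -1.452e+01  8.000e-02  0.000e+00  2.000e-02]
```

Call:
play_rows(
  commands=[
    {"x": 0, "y": 0, "z": 0, "spin": 0},
    {"x": 0, "y": 0, "z": 0, "spin": 0},
  ],
)

```text
time: 5.2
position: [0.4882, 0.1241, 0.1917]
tool_rot: [0.695, 0.719, 0.013, 0.008]
ft_force: [-0.9, -0.6, 0.3]
grip_width: 0.0502
```

```bash
python3 d.py -78 -30 190;  python3 -c "
from rig import robot
o=robot.get_obs();print(o['joint_velocities'].round(4),o['q'].round(4),o['joint_torque'].round(2))"
```

```text
[-78.5 -32.9 191.7] delta (array([-0.5,  2.9,  1.8]), 0.008) F [-0.9 -0.6  0.3] w 0.0502 t 5.2
toolz [ 0.0292  0.0072 -0.9995] ty_z,tx_z 0.0294 0.0062
[-0.0018  0.0035  0.0121 -0.0003 -0.     -0.0019] [ 0.0225  0.398   1.788   0.0082  0.9263 -0.0169] [ 2.000e-02 -3.438e+01 -1.402e+01  8.000e-02 -5.000e-02  0.000e+00]
```

Call:
play_rows(
  commands=[
    {"x": 0, "y": 1.5, "z": 8, "spin": 0.004},
    {"x": 0, "y": 1.5, "z": 8, "spin": 0.004},
    {"x": 0, "y": 0, "z": 8, "spin": 0},
    {"x": 0, "y": 0, "z": 8, "spin": 0},
    {"x": 0, "y": 0, "z": 8, "spin": 0},
  ],
)

```text
time: 5.7
position: [0.4943, 0.1253, 0.1499]
tool_rot: [0.698, 0.716, 0.015, 0.009]
ft_force: [0.4, -0.7, 1.1]
grip_width: 0.0501
```

```bash
python3 d.py -78 -30 92; python3 pic.py B
```

```text
[-79.6 -26.8 149.9] delta (array([-2. , -5.1, 57.7]), -0.002) F [ 0.4 -0.7  1.1] w 0.0501 t 5.7
toolz [ 0.0326  0.0088 -0.9994] ty_z,tx_z 0.0328 0.008
```

View pics/side_B.png

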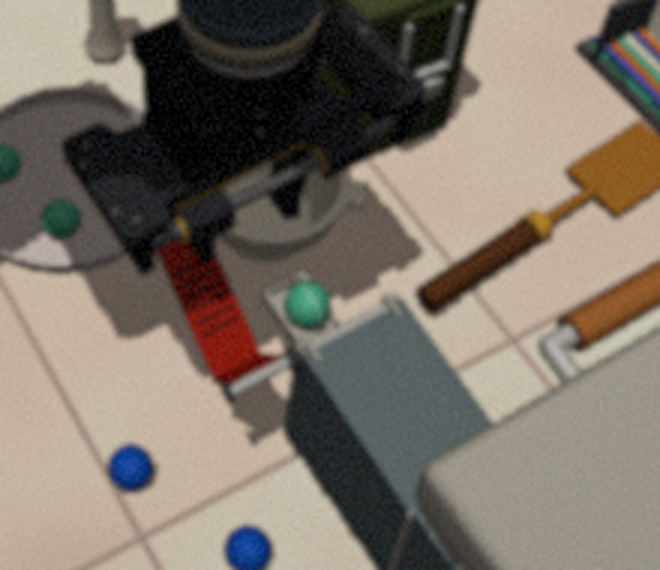

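Call:
play_rows(
  commands=[
    {"x": 0, "y": -2, "z": 8, "spin": 0},
    {"x": 0, "y": -2, "z": 8, "spin": 0},
    {"x": 0, "y": -2, "z": 8, "spin": 0},
    {"x": 0, "y": -2, "z": 8, "spin": 0},
  ],
)

```text
time: 6.2
position: [0.49, 0.1244, 0.1162]
tool_rot: [0.698, 0.716, 0.016, 0.012]
ft_force: [1.8, -2.0, 2.3]
grip_width: 0.0498
```

```bash
python3 d.py -78 -30 92
```

```text
[-78.8 -31.1 116.2] delta (array([-0.9,  0.2, 24.3]), -0.001) F [ 1.8 -2.   2.3] w 0.0498 t 6.2
toolz [ 0.0392  0.0072 -0.9992] ty_z,tx_z 0.0393 0.0062
```

Call:
play_rows(
  commands=[
    {"x": 0, "y": -1, "z": 6, "spin": 0},
    {"x": 0, "y": -1, "z": 6, "spin": 0},
    {"x": 0, "y": -1, "z": 6, "spin": 0},
    {"x": 0, "y": 0, "z": 3, "spin": 0},
  ],
)

```text
time: 6.6
position: [0.4876, 0.123, 0.093]
tool_rot: [0.697, 0.717, 0.015, 0.012]
ft_force: [0.8, -3.7, 4.5]
grip_width: 0.0498
```

```bash
python3 d.py -78 -30 91.5; python3 pic.py C
```

```text
[-77.5 -33.6  93. ] delta (array([0.5, 3.5, 1.6]), 0.001) F [ 0.8 -3.7  4.5] w 0.0498 t 6.6
toolz [ 0.0388  0.0048 -0.9992] ty_z,tx_z 0.0389 0.0037
```

View pics/side_C.png

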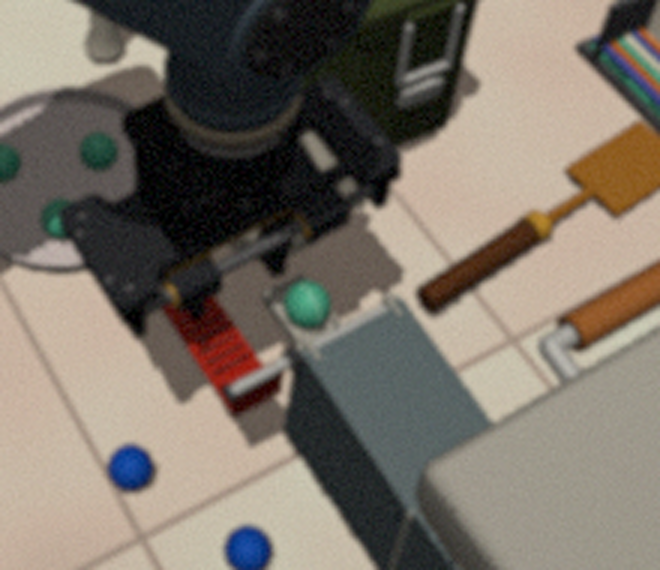

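Call:
play_rows(
  commands=[
    {"x": -3, "y": 1.5, "z": 2, "spin": 0},
    {"x": -4, "y": 1.5, "z": 1, "spin": 0},
    {"x": -4, "y": 0, "z": 0.5, "spin": 0},
  ],
)

```text
time: 7.0
position: [0.4889, 0.114, 0.0892]
tool_rot: [0.698, 0.716, 0.015, 0.009]
ft_force: [0.6, 1.4, 2.5]
grip_width: 0.0501
```

```bash
python3 d.py -60 -30 91
```

```text
[-68.4 -32.5  89.2] delta (array([-8.4,  2.5, -1.8]), -0.002) F [0.6 1.4 2.5] w 0.0501 t 7.0
toolz [ 0.0344  0.0087 -0.9994] ty_z,tx_z 0.0346 0.0079
```

Call:
play_rows(
  commands=[
    {"x": -4, "y": 1, "z": -0.5, "spin": 0},
    {"x": -4, "y": 1, "z": -0.5, "spin": 0},
    {"x": -4, "y": 0, "z": 0, "spin": 0},
  ],
)

```text
time: 7.3
position: [0.4908, 0.1017, 0.0902]
tool_rot: [0.698, 0.715, 0.015, 0.008]
ft_force: [0.2, 2.5, 3.3]
grip_width: 0.0503
```

```bash
python3 d.py -45 -30 91
```

```text
[-56.1 -30.9  90.2] delta (array([-11.1,   1. ,  -0.8]), -0.003) F [0.2 2.5 3.3] w 0.0503 t 7.3
toolz [ 0.0335  0.0101 -0.9994] ty_z,tx_z 0.0338 0.0093
```

```bash
python3 pic.py D
```

```text
(no output)
```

View pics/side_D.png

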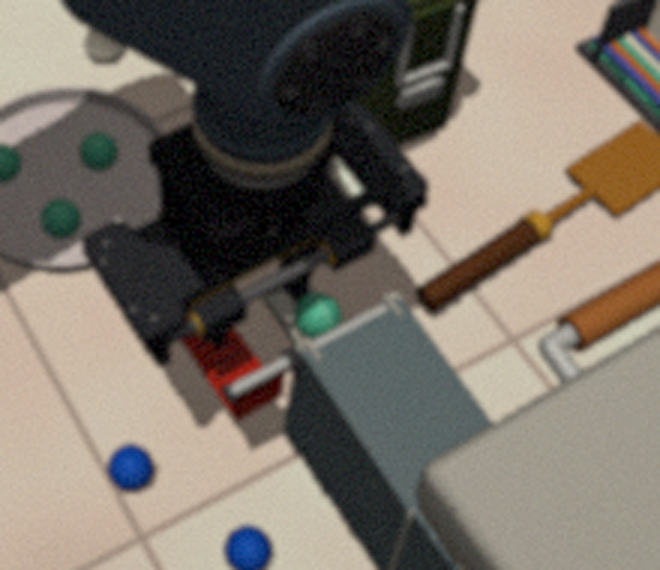

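Call:
play_rows(
  commands=[
    {"x": -4, "y": 0, "z": 0, "spin": 0},
    {"x": -4, "y": 0, "z": 0, "spin": 0},
    {"x": -4, "y": 0, "z": 0, "spin": 0},
  ],
)

```text
time: 7.7
position: [0.4913, 0.0891, 0.0904]
tool_rot: [0.699, 0.715, 0.016, 0.009]
ft_force: [-0.3, 3.3, 5.3]
grip_width: 0.0499
```

```bash
python3 d.py -45 -30 91
```

```text
[-43.5 -30.8  90.4] delta (array([ 1.5,  0.8, -0.6]), -0.004) F [-0.3  3.3  5.3] w 0.0499 t 7.7
toolz [ 0.0341  0.0103 -0.9994] ty_z,tx_z 0.0343 0.0095
```

Call:
play_rows(
  commands=[
    {"x": -4, "y": 0, "z": -0.2, "spin": 0},
    {"x": -4, "y": 0, "z": -0.2, "spin": 0},
  ],
)

```text
time: 7.9
position: [0.4914, 0.081, 0.091]
tool_rot: [0.699, 0.715, 0.016, 0.008]
ft_force: [-0.0, 4.8, 5.1]
grip_width: 0.05
```

```bash
python3 d.py -45 -30 91; python3 pic.py E
```

```text
[-35.4 -30.9  91. ] delta (array([9.6, 0.8, 0.2]), -0.005) F [-0.   4.8  5.1] w 0.05 t 7.9
toolz [ 0.0342  0.0116 -0.9993] ty_z,tx_z 0.0345 0.0108
```

View pics/side_E.png

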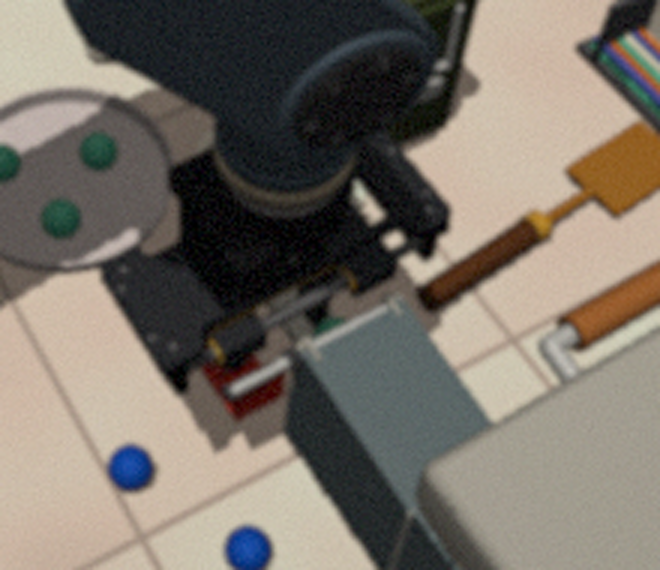

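Call:
play_rows(
  commands=[
    {"x": -4, "y": 0, "z": 0, "spin": 0},
    {"x": -4, "y": 0, "z": 0, "spin": 0},
    {"x": -2, "y": 0, "z": 0, "spin": 0},
  ],
)

```text
time: 8.3
position: [0.4915, 0.0713, 0.0918]
tool_rot: [0.7, 0.714, 0.017, 0.007]
ft_force: [-0.8, 4.3, 4.6]
grip_width: 0.0497
```

```bash
python3 d.py -45 -30 91; python3 pic.py F
```

```text
[-25.7 -31.1  91.8] delta (array([19.3,  0.9,  1.1]), -0.008) F [-0.8  4.3  4.6] w 0.0497 t 8.3
toolz [ 0.0343  0.0141 -0.9993] ty_z,tx_z 0.0346 0.0134
```

View pics/side_F.png

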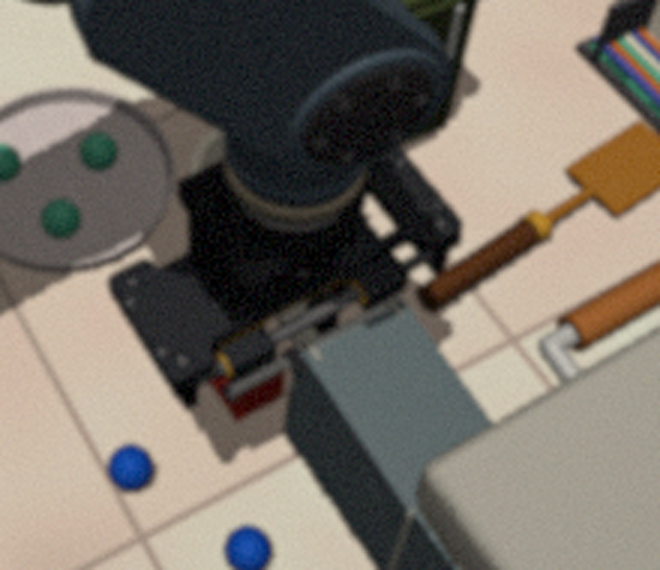

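Call:
play_rows(
  commands=[
    {"x": -3, "y": 0, "z": 0, "spin": 0},
    {"x": -1, "y": 0, "z": 0, "spin": 0},
  ],
)

```text
time: 8.6
position: [0.4915, 0.0674, 0.0922]
tool_rot: [0.701, 0.713, 0.017, 0.007]
ft_force: [-1.4, 3.9, 5.3]
grip_width: 0.0502
```

```bash
python3 d.py -45 -30 91
python3 - <<'E'
from rig import cams,robot
import cv2
for i in range(24): p=cams.camera("side")
cv2.imwrite("pics/side_G.png",cv2.convertScaleAbs(cv2.resize(p["img"][220:340,230:380,::-1],None,fx=5,fy=5,interpolation=cv2.INTER_CUBIC),alpha=1.8))
E
python3 d.py -45 -30 91
```

```text
[-21.8 -31.2  92.2] delta (array([23.2,  1. ,  1.6]), -0.009) F [-1.4  3.9  5.3] w 0.0502 t 8.6
toolz [ 0.0344  0.0151 -0.9993] ty_z,tx_z 0.0347 0.0145
[-21.9 -31.2  92.2] delta (array([23.1,  1. ,  1.6]), -0.009) F [-0.3  4.   5.2] w 0.0496 t 9.8
toolz [ 0.0344  0.015  -0.9993] ty_z,tx_z 0.0347 0.0144
```

View pics/side_G.png

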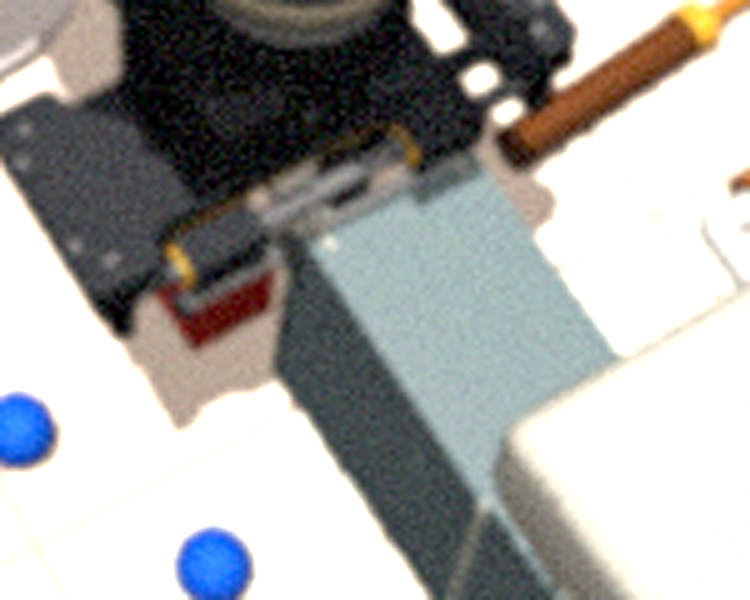

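Call:
play_rows(
  commands=[
    {"x": 4, "y": 0, "z": 0.3, "spin": 0},
    {"x": 5, "y": 0, "z": 0.3, "spin": 0},
    {"x": 5, "y": 0, "z": 0.3, "spin": 0},
    {"x": 5, "y": 0, "z": 0.3, "spin": 0},
    {"x": 5, "y": 0, "z": 0.3, "spin": 0},
  ],
)

```text
time: 10.3
position: [0.4916, 0.076, 0.0978]
tool_rot: [0.69, 0.723, 0.007, 0.017]
ft_force: [-2.3, -13.7, 15.3]
grip_width: 0.0498
```

```bash
python3 d.py -75 -30 91
```

```text
[-30.3 -30.8  97.8] delta (array([44.7,  1.5,  6.1]), 0.021) F [ -2.3 -13.7  15.3] w 0.0498 t 10.3
toolz [ 0.0349 -0.014  -0.9993] ty_z,tx_z 0.0342 -0.0157
```

```bash
python3 - <<'E'
from rig import cams,robot
import cv2
p=cams.camera("side")
cv2.imwrite("pics/side_H.png",cv2.convertScaleAbs(cv2.resize(p["img"][220:340,230:380,::-1],None,fx=5,fy=5,interpolation=cv2.INTER_CUBIC),alpha=1.8))
E
python3 d.py -75 -30 91
```

```text
[-30.5 -30.7  97.9] delta (array([44.6,  1.5,  6.3]), 0.021) F [ -3.3 -13.1  14.9] w 0.0503 t 10.35
toolz [ 0.0351 -0.0143 -0.9993] ty_z,tx_z 0.0344 -0.016
```

View pics/side_H.png

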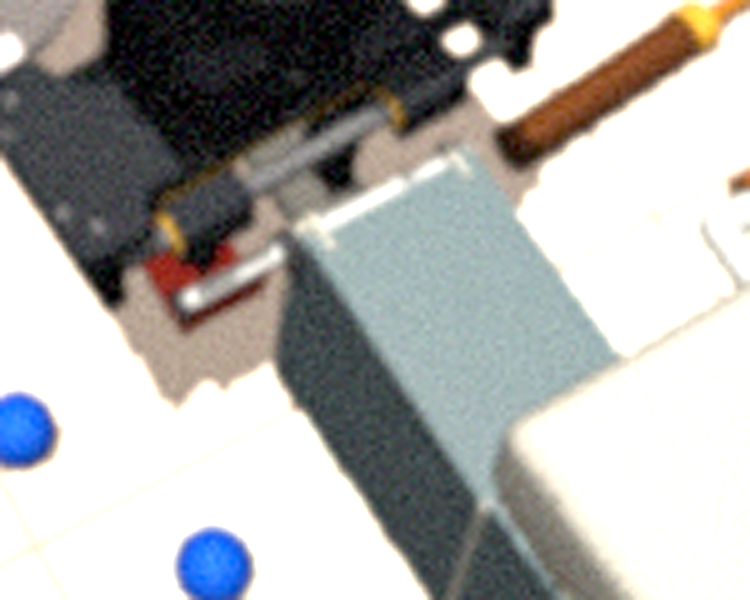

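Call:
play_rows(
  commands=[
    {"x": -2, "y": 0, "z": -6, "spin": 0},
    {"x": -2, "y": 0, "z": -8, "spin": 0},
    {"x": 0, "y": 0, "z": -10, "spin": 0},
  ],
)

```text
time: 10.65
position: [0.4902, 0.0709, 0.1222]
tool_rot: [0.69, 0.723, 0.006, 0.017]
ft_force: [0.2, -0.5, -0.3]
grip_width: 0.0503
```

```bash
python3 d.py -75 -30 91; python3 pic.py I
```

```text
[-25.3 -32.4 122.2] delta (array([50.1,  2.4, 30.5]), 0.02) F [ 0.2 -0.5 -0.3] w 0.0503 t 10.65
toolz [ 0.0328 -0.0144 -0.9994] ty_z,tx_z 0.0321 -0.0159
```

View pics/side_I.png

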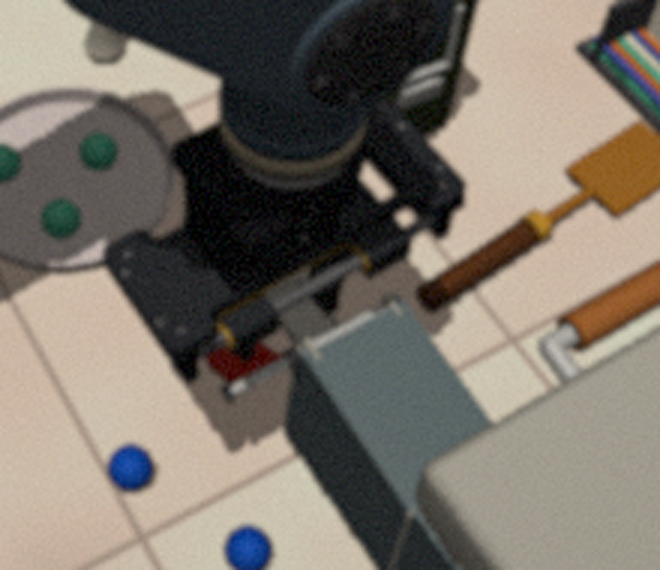

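Released with no contact force; lift clear of the lever and back off.

Call:
play_rows(
  commands=[
    {"x": 0, "y": 0, "z": -20, "spin": 0},
    {"x": 0, "y": 0, "z": -30, "spin": 0},
    {"x": 0, "y": 0, "z": -30, "spin": 0},
    {"x": 0, "y": 0, "z": -30, "spin": 0},
    {"x": 0, "y": 0, "z": -30, "spin": 0},
    {"x": 0, "y": 0, "z": -30, "spin": 0},
  ],
)

```text
time: 11.35
position: [0.4814, 0.0715, 0.2927]
tool_rot: [0.688, 0.725, -0.0, 0.015]
ft_force: [-0.1, -0.2, -0.8]
grip_width: 0.0501
```

Call:
play_rows(
  commands=[
    {"x": 35, "y": -25, "z": 0, "spin": 0},
    {"x": 35, "y": -25, "z": 0, "spin": 0},
    {"x": 35, "y": -25, "z": 0, "spin": 0},
    {"x": 35, "y": -25, "z": 0, "spin": 0},
    {"x": 35, "y": -15, "z": 0, "spin": 0},
    {"x": 35, "y": 0, "z": 0, "spin": 0},
  ],
)

```text
time: 11.95
position: [0.357, 0.2747, 0.2876]
tool_rot: [0.691, 0.723, 0.002, 0.023]
ft_force: [0.8, 0.5, -0.2]
grip_width: 0.0502
```

```bash
python3 d.py -75 -30 91; python3 pic.py J
```

```text
[-232.6 -160.   287.6] delta (array([-153.8,  120.3,  205.7]), 0.019) F [ 0.8  0.5 -0.2] w 0.0502 t 11.95
toolz [ 0.0354 -0.0292 -0.9989] ty_z,tx_z 0.034 -0.0307
```

View pics/side_J.png

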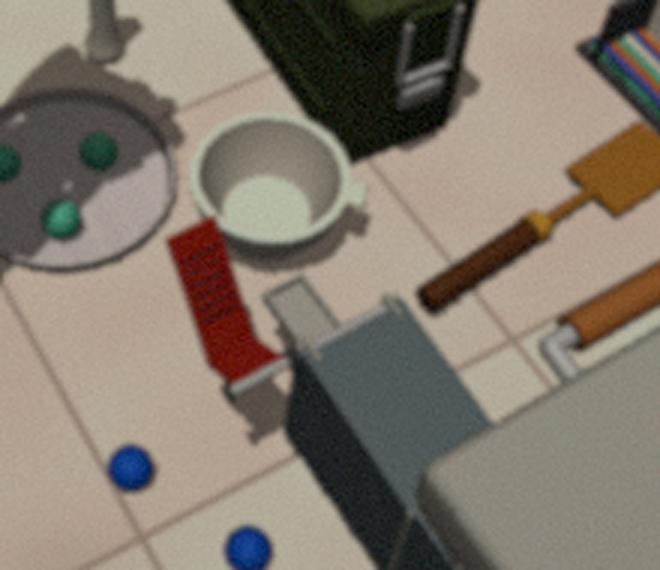

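View pics/top_J.png

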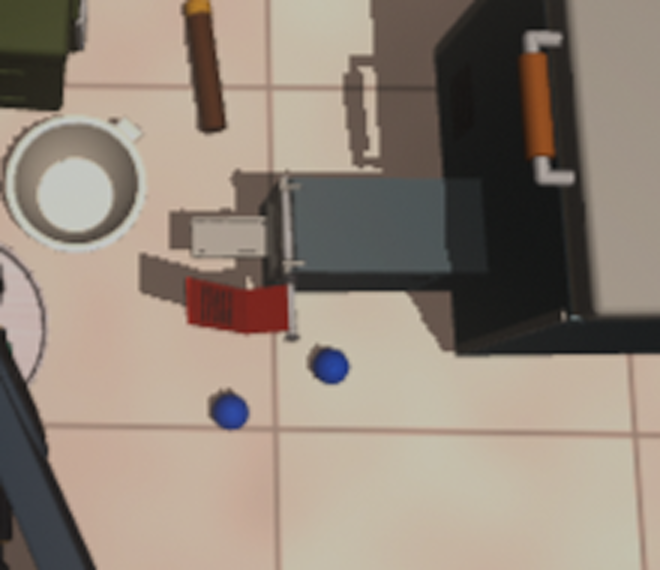

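The channel is empty in both views. The lever is back at its rest outline in the side view (corners around (170,240) and (215,222) in the crop), the same as before, and nothing else has moved.

```bash
python3 -c "
from rig import robot
print(robot.hand_in())"
```

```text
the job is handed in; nothing more can be done
None
```

I pressed the red lever level with one fingertip and used the other to push the sea-green marble under the open flap. It rolled out of sight into the kiln. I waited 1.2 s, let the flap spring shut, backed the arm off and handed in at about 12 s.

- **Last pictures, both cameras:** the channel is empty, the lever is at its original rest outline, and the mortar, paddle, blue marbles and the part of the tray in view look unmoved. The arm is clear, with about 0 N at the wrist.
- **Marble inside the kiln:** this is inferred, because the hearth cannot be seen. While it was pushed under, the fingertip height put the flap angle at about 0.98 rad or more, above the 0.86 needed.
- **What went off plan:**
  - The tool tilted about 2° while going down, which was harmless.
  - After the wait I tried to slide back with the lever still pressed. The fingertip stuck on the lever (about 14 N sideways, 15 N up), rode up about 6 mm and let the flap partly close. No marble was visible at the port then, so I lifted straight up to release it.

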